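# Weigh the hardener tin from behind the bottles

### The arm

A 7-joint arm with a two-finger parallel gripper is mounted at the origin on the work surface. World frame = base frame: x ahead of the robot, y to its left, z up, the work surface at z = 0. Lengths are in mm, angles in rad, forces in N, time in s.
With the tool pointing down it reaches from about 400 to 925 mm from the base axis. Payload 5.6 kg.
Tool frame: the origin (TCP) lies between the finger pads; the fingertips stand 22 mm ahead of it and the grasp point (between the pads) lies 3 mm ahead of it (arm.tip_reach is the distance from the TCP to the fingertips, in mm); z points along the fingers, y is the line along which they close (so a half turn about z gives the same grasp; the last joint's range is limited). The gripper opens to 85 mm and grips with 20 to 120 N. Pads are 22 mm wide; open, the fingers measure 114 mm over their backs; the gripper's body (76 mm by 85 mm) begins 54 mm behind the grasp point. The pads swing forward as they close: fully open they stand 13 mm farther back than shut.
Start: joints at [1.266, 0.468, -0.012, 1.603, 0.006, 1.071, -0.056], TCP at [168.191, -627.869, 253.29] pointing down, gripper open.
Joint ranges: [-2.53, 2.53], [-0.31, 2.02], [-1.57, 1.55], [0.28, 2.44], [-1.29, 4.43], [0.15, 1.84], [-2.92, 2.92]. Speed limits (rad/s): [2.57, 2.57, 3.14, 3.14, 3.14, 3.14, 3.14].

### API

Orientations are given as a rotation vector (axis times angle).
In Python, from station import arm, optics gives the robot as it stands. The module is installed in compiled form; this text tells all that it offers. Calls block until the motion is done:
- arm.move_ptp(position, orientation): joint-space move of the TCP to a pose.
- arm.move_straight(position, ori=None, speed=150): straight line of the TCP; ori=None keeps the orientation; speed is the mean speed in mm/s.
- arm.move_joints(angles): joint-space move.
- arm.grip(opening): finger opening in mm; the grip force is fixed at half the most; returns when the fingers have stopped.
- arm.hold(seconds).
- arm.ik(position, orientation): joint angles nearest the present ones, or None.
- arm.state(): the state.
- optics.camera(name): name is "scene" or "top" or "wrist"; returns a dict with "img" (400x640x3 uint8, red, green, blue), "fx", "fy", "cx", "cy" (pixels), "position" and "rotation" of the camera in the world. Camera axes: x right, y up, looking along -z (the intrinsics and any distortion apply to the point x, -y, -z); pixel columns grow to the right and rows downward; lengths in mm; the calibration is good to about 2 mm. A picture is of the moment at which its call begins. There is no depth.
A pose or a line that the arm cannot do raises arm.Unreachable and nothing moves.
- arm.finish_job(): hands the job in; it is judged then, once.
The state is a dict: "time": time; "joints": joint angles; "joint_velocities": joint speeds; "joint_efforts": joint torques, N m; "eef_pos": TCP position; "ee_rot": TCP orientation; "wrist_force": force on the tool from outside, world axes, zero at the start; "wrist_torque": the same for the moment, N m; "finger_gap": finger opening in mm; "grip_force": force on a finger pad.
Only numpy, scipy, OpenCV 4.12 (cv2) and the standard library are available. Lean on these libraries where they do the work, as an engineer would, in place of code of your own. Each camera call takes 0.05 s, during which the arm holds its last target. There are 200 camera calls.

### The job

Weigh the small flat hardener tin that is hemmed in at the back of the bottle tray: first clear all three tall containers out of its way and stand them upright on the black rubber mat, then set the tin upright in the middle of the scale's round plate. With the tin on the scale, put each container back upright in its own drip dish in the tray, the one it stood in at the start, standing flat on the dish's floor. Tip nothing over, leave the stack of paper cups where it is, and let go of everything.

Things in the scene. Friction and masses are not known exactly. Their poses are not given: they have to be found in the camera images.
- tin: The hardener tin to weigh: low round bare-metal tin with a grey band and lever lid, 62 mm diameter, 50 mm tall, 0.15 to 0.31 kg. Origin: centre of its underside, z up. Stands on the tray's floor, 3 mm above the bench, one container to its left, one to its right, one in front (robot side); their sides are 10 to 25 mm away, so fingers do not fit round it until they are cleared. Grip its sides.
- round_bottle: Round white plastic bottle, 64 mm diameter, 165 mm tall in all, 0.24 to 0.48 kg. Full width up to 105 mm, then a domed shoulder up to 133 mm, a narrow neck, and a black ribbed screw cap 30 mm in diameter that takes the top 26 mm (139 to 165 mm). Origin: centre of its underside, z up along its axis. Grip it by the cap from above.
- slim_bottle: The tallest and thinnest: slim white plastic bottle, 52 mm diameter, 190 mm tall in all, 0.20 to 0.39 kg. Full width up to 115 mm, then a long cone up to 156 mm, a narrow neck, and a black ribbed screw cap 30 mm in diameter that takes the top 26 mm (164 to 190 mm). Origin: centre of its underside, z up along its axis. Grip it by the cap from above.
- square_can: Square bare-metal can with a paper band, 58 x 58 mm, 175 mm tall in all, 0.29 to 0.59 kg. The box is 136 mm tall; on it a narrow neck and a black ribbed screw cap 30 mm in diameter that takes the top 26 mm (149 to 175 mm). Origin: centre of its underside, z up, x and y square to its sides. Grip it by the cap; set it back with its sides nearly parallel to its dish's.
- dish_large: Larger round drip dish of bare aluminium, fixed in the tray: place of the round bottle. 84 mm outside, 80 mm inside diameter, rim 8 mm high, floor 2 mm thick. Origin: centre of its underside, 3 mm above the bench, so what stands in it is 5 mm above the bench. The three dishes lie left, right and in front of the tin, about 77 mm from it; which is where varies.
- dish_small: Smaller round drip dish of bare aluminium, fixed in the tray: place of the slim bottle. 72 mm outside, 68 mm inside diameter, rim 8 mm high, floor 2 mm thick. Origin: centre of its underside, 3 mm above the bench.
- dish_square: Square drip dish of bare aluminium, fixed in the tray: place of the square can. 82 mm outside, 78 mm inside, rim 8 mm high, floor 2 mm thick. Origin: centre of its underside, 3 mm above the bench; x and y square to its sides. The dark steel tray round the dishes and the tin is fixed, 184 x 256 mm, rim 12 mm high.
- mat: Black rubber mat, fixed on the bench to one side of the tray (left or right varies): the side area for the containers. 260 mm along its x (roughly away from the robot), 150 mm along its y, 4 mm thick. Origin: centre of its underside, on the bench; its top is 4 mm above. The three fit in a row along its x, 85 mm apart.
- scale: Paint scale on the other side of the tray, fixed: grey housing with a round steel plate 150 mm in diameter on top and a display on the robot side. Origin: on the bench under the plate's centre; the plate's top is 55 mm above it and does not give. Housing 40 mm high, along x from -155 (robot side) to +95 mm of the origin, 190 mm along y.
- cups: Bystander: stack of white paper mixing cups, upside down on the bench beyond the work, 82 mm across the bottom, 142 mm tall, light and loose. Origin: centre of its underside. Leave it alone. (A paint can 110 mm across, 125 mm tall, and a white wash bottle 70 mm across, 200 mm tall, also stand near the bench's far edge, both fixed and no part of the job.)

How it is judged (in metres and radians):
On the way, in this order (a step that is already met when the one before it is completed fails the run):
1. all three tall containers stand upright on the rubber mat together (x of round_bottle in the frame of mat between -0.125 and 0.125 m and y of round_bottle in the frame of mat between -0.07 and 0.07 m and z of each of round_bottle, slim_bottle, square_can in the frame of mat below 0.01 m and angle between each of round_bottle, slim_bottle, square_can's own z axis and vertical below 0.12 rad and x of slim_bottle in the frame of mat between -0.125 and 0.125 m and y of slim_bottle in the frame of mat between -0.07 and 0.07 m and x of square_can in the frame of mat between -0.125 and 0.125 m and y of square_can in the frame of mat between -0.07 and 0.07 m), for 0.2 s.
2. the tin stands upright in the middle of the scale's plate, within 15 mm of its centre, while the three containers still stand on the mat (all of step 1 and horizontal distance between tin and scale below 0.015 m and z of tin in the frame of scale between 0.05 and 0.06 m and angle between tin's own z axis and vertical below 0.12 rad), for 0.2 s.
At the end, for the whole second after the job is handed in: Tin upright on the scale plate within 15 mm of its centre; round bottle in the larger round dish, slim bottle in the smaller, square can in the square one, each upright, flat on its floor, within 14 mm of its centre; cups upright within 30 mm of their start; all released and at rest (horizontal distance between tin and scale below 0.015 m and z of tin in the frame of scale between 0.05 and 0.06 m and angle between tin's own z axis and vertical below 0.12 rad and horizontal distance between round_bottle and dish_large below 0.014 m and z of round_bottle in the frame of dish_large below 0.006 m and angle between each of round_bottle, slim_bottle, square_can's own z axis and vertical below 0.07 rad and horizontal distance between slim_bottle and dish_small below 0.014 m and z of slim_bottle in the frame of dish_small below 0.006 m and horizontal distance between square_can and dish_square below 0.014 m and z of square_can in the frame of dish_square below 0.006 m and linear speed of each of round_bottle, slim_bottle, square_can, tin below 0.02 m/s and angle between cups's own z axis and vertical below 0.1 rad and distance of cups from where it was at the start of the episode below 0.03 m); the robot touches nothing.
It fails at once if a container or the tin is tipped over (more than 0.6 rad) (angle between any of round_bottle, slim_bottle, square_can, tin's own z axis and vertical above 0.6 rad).
It fails at once if the stack of paper cups is moved by more than 30 mm or tipped (distance of cups from where it was at the start of the episode above 0.03 m or angle between cups's own z axis and vertical above 0.5 rad).
It also fails if it takes over 141 s, if anything falls off the work surface, if the arm or the gripper's body presses on something with over 40 N, if the wrist force passes 120 N, or if a joint passes its speed limit or range.

## Working session

There is one attempt and no reset: what is moved stays moved. The work goes in short steps, each a Python script; the robot and the scene stay as the last script left them, time stands still between calls to the robot, and variables do not carry over. Pictures are saved under pics/ and viewed, at most 14 in all, crops included, and the job is handed in when it is done.

```bash
mkdir -p pics; python3 - <<'E'
from station import arm, optics
import cv2, numpy as np
s=arm.state(); print(s['time'],s['eef_pos'],s['ee_rot'],s['finger_gap'])
for n in ("scene","top"):
    c=optics.camera(n); cv2.imwrite(f"pics/{n}0.png",c["img"][:,:,::-1])
    print(n,{k:(np.round(v,4).tolist() if k!='img' else v.shape) for k,v in c.items()})
E
```

```text
0.0 [ 168.03888056 -627.35648418  252.32443576] [-3.11300363e+00 -4.09740891e-01  5.46710767e-04] 85.59295717044938
scene {'img': (400, 640, 3), 'fx': 373.2495, 'fy': 373.2495, 'cx': 326.6442, 'cy': 203.4732, 'position': [1360.4744, 34.9633, 691.4952], 'rotation': [0.6497, 0.6803, 1.4793]}
top {'img': (400, 640, 3), 'fx': 459.356, 'fy': 459.356, 'cx': 326.8454, 'cy': 202.1441, 'position': [465.7782, 9.1593, 1064.7879], 'rotation': [0.1173, -0.1288, -1.5697]}
```

View pics/top0.png

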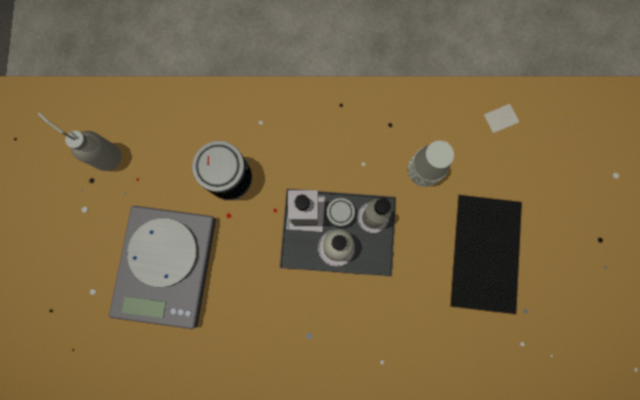

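View pics/scene0.png

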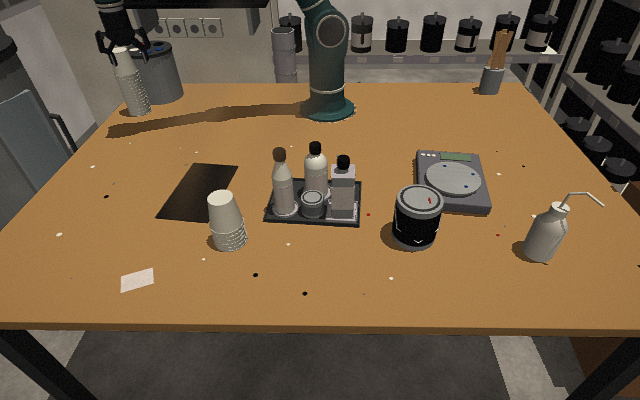

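```bash
cat > h.py <<'E'
import numpy as np, cv2
from scipy.spatial.transform import Rotation as R
from station import arm, optics
def ray(c,u,v,z):
    d=R.from_rotvec(c["rotation"]).apply([(u-c["cx"])/c["fx"],-(v-c["cy"])/c["fy"],-1.])
    p=np.array(c["position"]); return (p+d*(z-p[2])/d[2])[:2]
def proj(c,P):
    q=R.from_rotvec(c["rotation"]).inv().apply(np.atleast_2d(P)-np.array(c["position"]))
    return np.c_[c["cx"]+c["fx"]*q[:,0]/-q[:,2], c["cy"]-c["fy"]*q[:,1]/-q[:,2]]
def down(yaw):  # tool z down, tool y (closing axis) at angle yaw from world x
    y=np.array([np.cos(yaw),np.sin(yaw),0]); z=np.array([0,0,-1.])
    return R.from_matrix(np.c_[np.cross(y,z),y,z]).as_rotvec()
def crop(img,x,y,w,h,s,name): cv2.imwrite(name,cv2.resize(img[y:y+h,x:x+w,::-1],None,fx=s,fy=s,interpolation=cv2.INTER_CUBIC))
E
python3 - <<'E'
from h import *
c=optics.camera("top"); r=lambda *a: print(a,ray(c,*a).round(1))
for a in [(303,203,178),(339,243,170),(382,207,195),(341,211,53),(487,254,4),(162,252,55),(287,189,12),(396,197,12),(391,275,12),(281,268,12),(458,196,4),(521,202,4),(516,313,4),(452,306,4),(430,168,0)]: r(*a)
crop(c["img"],270,180,135,100,5.9,"pics/t1.png")
y=np.pi/2
for p in [(580,-30,420),(620,-20,480)]:
    for yaw in (0,y,-y,np.pi): print(p,yaw,arm.ik(p,down(yaw)))
E
```

```text
(303, 203, 178) [604.2  49. ]
(339, 243, 170) [526.6 -21. ]
(382, 207, 195) [ 593.5 -103. ]
(341, 211, 53) [605.5 -29.9]
(487, 254, 4) [ 511.7 -367.3]
(162, 252, 55) [515.7 361.6]
(287, 189, 12) [663.2  93.9]
(396, 197, 12) [ 643.8 -159.8]
(391, 275, 12) [ 464.6 -143.7]
(281, 268, 12) [481.  105.6]
(458, 196, 4) [ 647.3 -306.8]
(521, 202, 4) [ 632.8 -454.2]
(516, 313, 4) [ 379.  -425.3]
(452, 306, 4) [ 395.  -281.2]
(430, 168, 0) [ 715.7 -244.5]
(580, -30, 420) 0 [ 0.54606194  0.31496468 -0.7108785   1.5222143   0.20729639  1.38136635
 -0.1795596 ]
(580, -30, 420) 1.5707963267948966 [ 0.6981749   0.37828287 -0.94184882  1.51354569  0.3075661   1.40631376
  1.31040644]
(580, -30, 420) -1.5707963267948966 [ 0.44604355  0.28779664 -0.57287953  1.5283442   0.15760348  1.37187253
 -1.71006582]
(580, -30, 420) 3.141592653589793 [-0.95866956  0.46950617  1.36512291  1.61193825 -0.46300876  1.44143291
 -2.69496093]
(620, -20, 480) 0 [ 0.49545687  0.38481407 -0.74323565  1.31663328  0.25698468  1.53632543
 -0.21915506]
(620, -20, 480) 1.5707963267948966 [ 0.59733532  0.43466749 -0.92237712  1.31001028  0.34230999  1.55893968
  1.2890651 ]
(620, -20, 480) -1.5707963267948966 [ 0.40096615  0.35292171 -0.59372847  1.32308966  0.19482083  1.52310452
 -1.74383167]
(620, -20, 480) 3.141592653589793 [-0.86632217  0.53528003  1.35599485  1.40768495 -0.52200746  1.60319444
 -2.70415643]
```

View pics/t1.png

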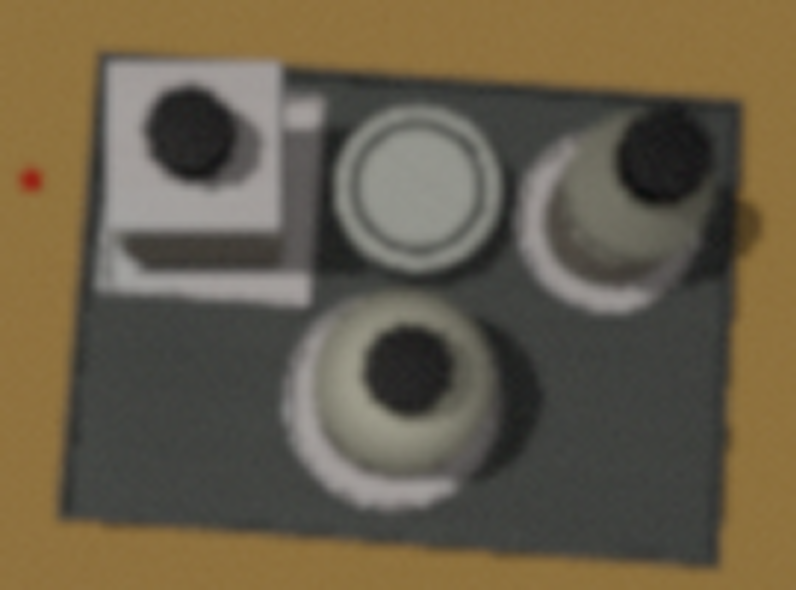

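```bash
python3 - <<'E'
from h import *
c=optics.camera("top"); s=optics.camera("scene")
g=cv2.cvtColor(c["img"],cv2.COLOR_RGB2GRAY)
for n,u,v,z,us in [("can",302.2,202.5,167,(344,163)),("round",339.2,242.7,157,(316,148)),("slim",382.5,206.3,182,(279,155))]:
    m=(g<45).astype(np.uint8); k,l,st,ce=cv2.connectedComponentsWithStats(m); i=l[int(v),int(u)]
    cc=ce[i]; 
    print(n,g[int(v),int(u)],st[i],cc.round(1),ray(c,u,v,z).round(1),ray(c,*cc,z).round(1),"scene",proj(s,[*ray(c,u,v,z),z]).round(1),us)
for n,u,v in [("dl",336.3,248.1),("ds",373.3,217.5),("dq",305.6,212.7)]: print(n,ray(c,u,v,11).round(1))
print("tin",ray(c,270+418/5.9,180+188/5.9,53).round(1))
arm.move_ptp((560,-30,420),down(np.pi/2-.075))
w=optics.camera("wrist"); cv2.imwrite("pics/w1.png",w["img"][:,:,::-1]); st=arm.state(); print(st['time'],st['eef_pos'],st['joints'].round(2) if hasattr(st['joints'],'round') else st['joints'],w['position'],w['rotation'],w['fx'],w['cx'],w['cy'])
E
```

```text
can 37 [296 196  14  14 144] [302.4 202.4] [606.9  51.1] [607.1  50.8] scene [[341.7 161.2]] (344, 163)
round 37 [333 236  13  14 137] [339.2 242.2] [528.  -21.9] [529.  -21.8] scene [[313.5 147. ]] (316, 148)
slim 28 [375 197  16  18 215] [382.4 205.8] [ 596.8 -105.7] [ 597.8 -105.6] scene [[277.6 153.7]] (279, 155)
dl [525.7 -20.1]
ds [ 596.  -106.1]
dq [607.5  50.4]
tin [603.6 -29.6]
2.9 [560.03460091 -31.0950564  419.62268986] [ 0.72  0.33 -0.93  1.56  0.27  1.39  1.26] [477.30394279 -24.27461464 540.70895072] [-0.26050976 -0.23848479  1.47941639] 310.1752411851711 317.6225253049905 205.48980721005233
```

View pics/w1.png

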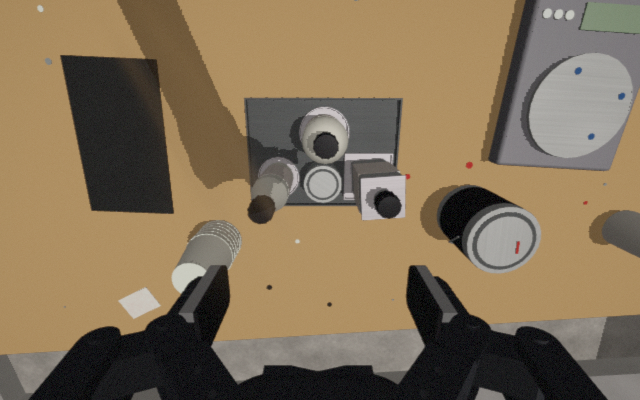

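```bash
python3 - <<'E'
from h import *
from scipy.optimize import least_squares
T,S,W=[optics.camera(n) for n in ("top","scene","wrist")]
def tri(n,z,**o):
    o={T_:v for T_,v in o.items()}; cams=dict(t=T,s=S,w=W)
    f=lambda p: np.concatenate([proj(cams[k],[p[0],p[1],z])[0]-v for k,v in o.items()])
    r=least_squares(f,[560,0]); print(n,r.x.round(1),r.fun.round(1),{k:ray(cams[k],*v,z).round(1).tolist() for k,v in o.items()})
tri("can",167,t=(302.4,202.4),s=(344,163),w=(388,206))
tri("round",157,t=(339.2,242.3),s=(316,148),w=(325.5,146))
tri("slim",182,t=(382.4,206),s=(279,155),w=(262,209))
tri("tin",53,t=(340.8,211.9),s=(312.5,197),w=(323,183))
tri("plate",55,t=(162,252),s=(453.5,179),w=(581,106))
tri("mat",4,t=(487,254),s=(199,191.5),w=(117,135))
for n,z,ct,cw in [("matA",4,(458,196),(173,212)),("matB",4,(521,202),(92,211)),("matC",4,(516,313),(62,56)),("matD",4,(452,306),(158,59))]: tri(n,z,t=ct,w=cw)
E
```

```text
can [608.8  54.3] [-1.8 -0.8 -1.  -1.4 -0.6 -0.1] {'t': [607.1, 50.7], 's': [614.5, 56.5], 'w': [609.0, 55.1]}
round [529. -19.] [-1.4 -0.1 -1.4 -0.8 -0.2  0.1] {'t': [528.8, -21.9], 's': [532.6, -15.1], 'w': [528.9, -18.8]}
slim [ 596.6 -102.9] [-1.4  0.4 -0.2 -1.3 -0.7  0.7] {'t': [597.4, -105.5], 's': [602.4, -101.7], 'w': [595.8, -101.9]}
tin [602.9 -26.5] [-1.3  0.3 -0.6 -1.2 -0.5  0.7] {'t': [603.5, -29.4], 's': [608.0, -24.6], 'w': [601.7, -25.5]}
plate [514.8 365.5] [-1.8  0.4 -0.7 -3.6 -0.7  1.4] {'t': [515.7, 361.6], 's': [531.3, 363.4], 'w': [512.8, 366.2]}
mat [ 507.9 -368.1] [ 0.5  1.7 -0.4 -4.1  0.8  2.4] {'t': [511.7, -367.3], 's': [527.0, -361.6], 'w': [503.8, -368.3]}
matA [ 647.7 -305.4] [-0.6 -0.2 -0.5 -0. ] {'t': [647.3, -306.8], 'w': [647.9, -304.5]}
matB [ 633.9 -453.2] [-0.5 -0.5 -0.4 -0.3] {'t': [632.8, -454.2], 'w': [634.6, -452.6]}
matC [ 378.2 -422.2] [-1.4  0.4 -0.9  0.5] {'t': [379.0, -425.3], 'w': [377.6, -420.5]}
matD [ 394.1 -274.3] [-3.   0.4 -2.1  0.6] {'t': [395.0, -281.2], 'w': [393.5, -270.8]}
```

```bash
cat >> h.py <<'E'
ORI=down(np.pi/2-.075)
def rep(t=""):
    s=arm.state(); print(t,round(s['time'],1),np.round(s['eef_pos'],1),"gap",round(s['finger_gap'],1),"gf",np.round(s['grip_force'],1),"F",np.round(s['wrist_force'],1),"j",np.round(s['joints'],2))
def pick(x,y,z,dz=70,ori=ORI,up=None):
    arm.move_ptp((x,y,z+60),ori); arm.move_straight((x,y,z),speed=100); rep("at"); arm.grip(20 if up is None else up); arm.hold(.2); rep("grip")
    arm.move_straight((x,y,z+dz),speed=100); rep("lift")
def place(x,y,z,h,v=150,opening=85):
    arm.move_straight((x,y,z+h),speed=v); arm.move_straight((x,y,z+12),speed=100); arm.move_straight((x,y,z),speed=25); rep("down")
    arm.grip(opening); arm.hold(.2); arm.move_straight((x,y,z+60),speed=120); rep("off")
E
python3 - <<'E'
from h import *
pick(529,-19.5,163)
place(429,-355,163,70)
w=optics.camera("wrist"); cv2.imwrite("pics/w2.png",w["img"][:,:,::-1])
E
```

```text
at 4.6 [529.4 -19.3 163.4] gap 84.8 gf 0.0 F [-0.4  0.1 -0.1] j [ 0.61  0.53 -0.8   1.93  0.49  0.88  1.05]
grip 5.4 [529.3 -19.4 163.5] gap 28.3 gf 59.4 F [-0.7  0.1  4.9] j [ 0.61  0.53 -0.8   1.93  0.49  0.88  1.05]
lift 6.2 [528.5 -19.8 232.4] gap 28.3 gf 59.3 F [ 0.7 -1.  -3.8] j [ 0.67  0.44 -0.87  1.88  0.39  1.01  1.13]
down 10.1 [ 429.  -355.   162.9] gap 28.4 gf 59.4 F [-0.9 -0.2 -4. ] j [ 1.2   0.55 -0.74  1.87  0.47  0.9   1.73]
off 11.5 [ 428.6 -355.   222.6] gap 85.1 gf 0.0 F [-0.6  0.3 -0.6] j [ 1.24  0.48 -0.79  1.82  0.39  1.    1.79]
```

View pics/w2.png

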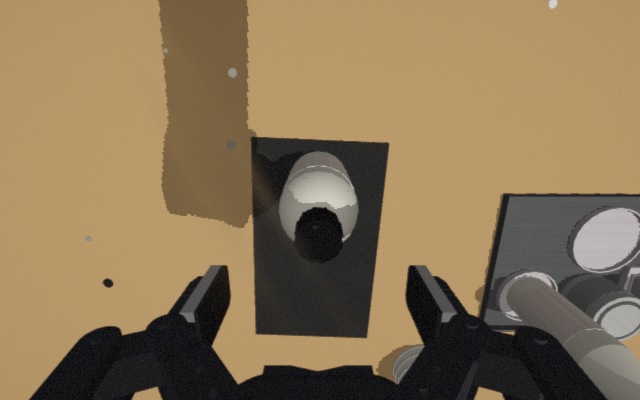

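```bash
python3 - <<'E'
from h import *
pick(596.6,-103.3,188)
place(598,-373,188,70)
arm.move_straight((560,-200,300),speed=250)
pick(608.8,53.5,173,dz=80)
place(513.5,-364,173,80)
arm.move_straight((500,-100,420),speed=250)
w=optics.camera("wrist"); cv2.imwrite("pics/w3.png",w["img"][:,:,::-1])
c=optics.camera("top"); crop(c["img"],270,180,135,100,5.9,"pics/t3.png"); rep()
E
```

```text
at 13.5 [ 597.  -103.2  188.3] gap 84.9 gf 0.0 F [ 0.3 -0.7  0.1] j [ 0.68  0.61 -0.77  1.73  0.49  1.01  1.22]
grip 14.2 [ 597.1 -103.2  188.6] gap 28.9 gf 59.5 F [ 0.3 -0.1  4.7] j [ 0.68  0.61 -0.77  1.73  0.49  1.01  1.22]
lift 15.1 [ 596.1 -103.5  257.3] gap 28.6 gf 59.3 F [ 0.2 -0.  -3. ] j [ 0.71  0.53 -0.82  1.67  0.42  1.12  1.27]
down 18.4 [ 598.  -373.   187.9] gap 28.2 gf 59.4 F [ 1.6  0.1 -3.5] j [ 0.96  0.75 -0.71  1.47  0.52  1.12  1.64]
off 19.8 [ 597.6 -373.   247.6] gap 85.0 gf 0.0 F [ 0.5 -0.4 -0.2] j [ 0.97  0.69 -0.74  1.42  0.48  1.21  1.67]
at 22.5 [609.1  53.8 173.3] gap 84.9 gf 0.0 F [-0.2  0.5  0.1] j [ 0.42  0.64 -0.78  1.73  0.53  0.99  0.94]
grip 23.3 [609.1  53.4 173.5] gap 28.4 gf 59.2 F [-0.7 -1.4  4.6] j [ 0.42  0.64 -0.78  1.73  0.53  0.99  0.94]
lift 24.2 [608.3  53.2 252.2] gap 28.6 gf 59.3 F [-0.2  0.4 -3.3] j [ 0.46  0.56 -0.84  1.66  0.45  1.13  0.99]
down 28.7 [ 513.5 -364.   172.9] gap 28.4 gf 59.3 F [ 0.7 -0.3 -3.7] j [ 1.08  0.65 -0.74  1.68  0.51  1.    1.66]
off 30.1 [ 513.1 -364.   232.6] gap 84.9 gf 0.0 F [-0.4 -0.2 -0.8] j [ 1.11  0.59 -0.78  1.64  0.45  1.1   1.71]
 31.7 [ 499.7 -101.3  419. ] gap 85.0 gf 0.0 F [0.6 1.  0.2] j [ 0.99  0.22 -0.99  1.67  0.19  1.35  1.46]
```

View pics/w3.png

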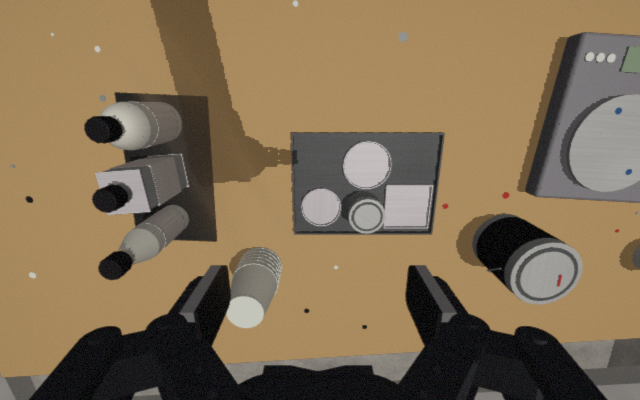

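View pics/t3.png

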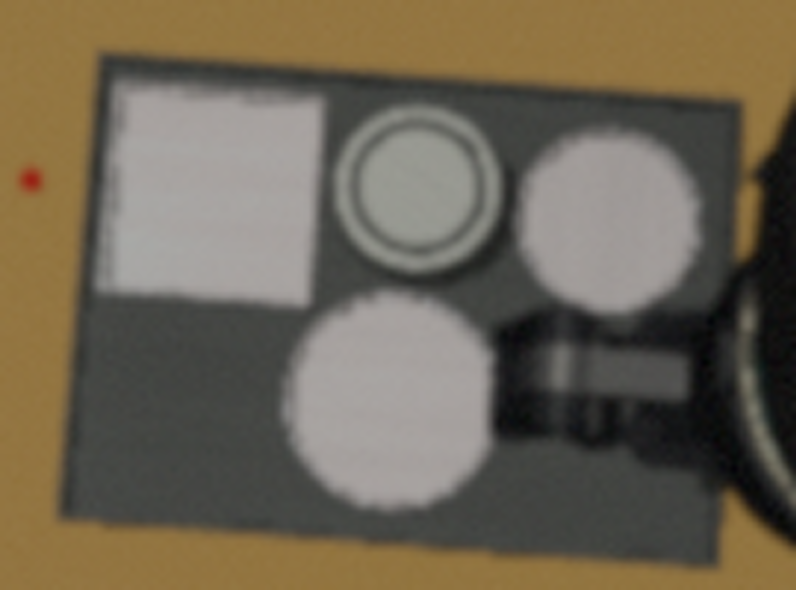

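```bash
python3 - <<'E'
from h import *
T,W=[optics.camera(n) for n in ("top","wrist")]
for n,z,t,w in [("dl",11,(391,400),(367,164.5)),("ds",11,(608,221),(321,207.5)),("dq",11,(210,192),(409,206)),("tin",53,(418,188),(366.5,215))]:
    a=ray(T,270+t[0]/5.9,180+t[1]/5.9,z); b=ray(W,*w,z); print(n,a.round(1),b.round(1),((a+b)/2).round(1))
pick(602.9,-26.8,38,dz=112,up=40)
arm.move_straight((514.5,364.5,200),speed=170); arm.move_straight((514.5,364.5,130),speed=100)
w=optics.camera("wrist"); cv2.imwrite("pics/w4.png",w["img"][:,:,::-1]); rep()
E
```

```text
dl [526.4 -20.1] [524.8 -17.7] [525.6 -18.9]
ds [ 596.1 -105.5] [ 596.7 -102.5] [ 596.4 -104. ]
dq [607.9  50.4] [606.   55.5] [607.  53.]
tin [603.6 -29.6] [601.5 -27. ] [602.6 -28.3]
at 33.8 [603.1 -26.4  38. ] gap 85.0 gf 0.0 F [-0.6  0.6  0.7] j [ 0.5   0.82 -0.71  1.8   0.73  0.8   0.91]
grip 34.4 [603.7 -26.8  39. ] gap 60.6 gf 65.2 F [-0.3 -0.8  5.9] j [ 0.5   0.82 -0.71  1.8   0.73  0.8   0.91]
lift 35.7 [602.4 -26.9 149.2] gap 60.5 gf 65.1 F [ 0.1  0.3 -2. ] j [ 0.58  0.68 -0.83  1.76  0.6   0.97  1.01]
 39.1 [514.8 365.1 130.7] gap 60.5 gf 65.1 F [-0.6 -0.1 -2.2] j [-0.11  0.74 -0.8   1.7   0.63  0.97  0.34]
```

View pics/w4.png

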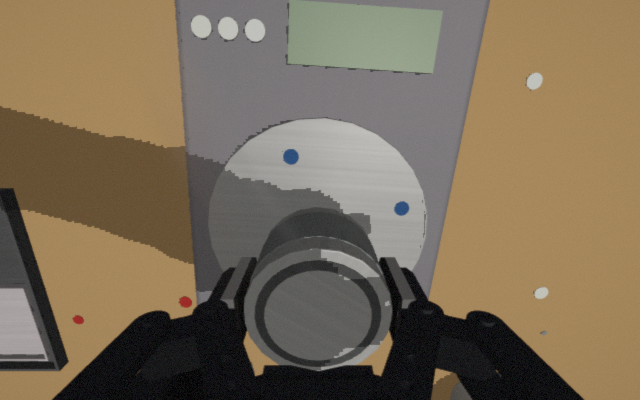

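```bash
python3 - <<'E'
from h import *
from scipy.optimize import least_squares
w=optics.camera("wrist")
P=np.array([ray(w,*p,55) for p in [(208,217),(427,218),(318,118)]])
r=least_squares(lambda q: np.hypot(*(P-q).T)-75,[514,364]); print(P.round(1),r.x.round(1),r.fun.round(1))
E
```

```text
[[500.1 291.9]
 [512.  439.8]
 [441.3 371.1]] [516.1 365.1] [-0.1 -0.1  0. ]
```

```bash
python3 - <<'E'
from h import *
place(515.8,365,91,39)
arm.move_straight((515.8,365,260),speed=200)
T=optics.camera("top"); crop(T["img"],100,195,130,140,4.2,"pics/t4.png"); 
E
```

```text
down 40.4 [515.8 364.8  91.1] gap 60.5 gf 65.4 F [-0.9 -0.3  1.1] j [-0.14  0.79 -0.77  1.72  0.67  0.92  0.31]
off 41.7 [515.8 364.6 150.8] gap 84.9 gf 0.0 F [0.1 0.1 0.6] j [-0.1   0.72 -0.82  1.69  0.61  1.01  0.36]
```

View pics/t4.png

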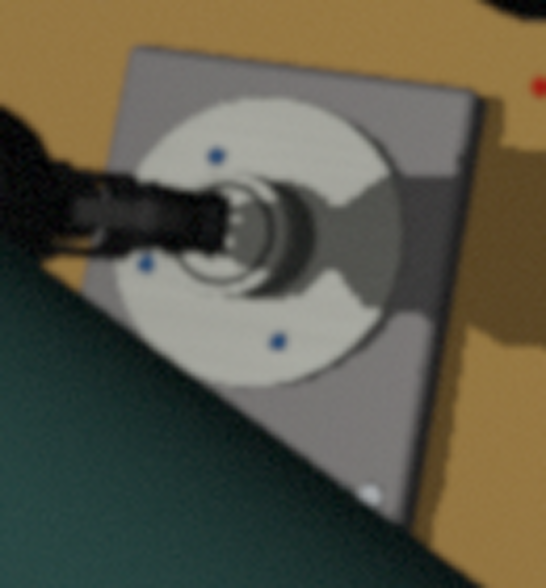

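```bash
python3 - <<'E'
from h import *
arm.move_straight((460,0,330),speed=300)
arm.move_straight((480,-300,280),speed=300)
pick(513.5,-364,172,dz=80)
place(607.5,53.3,173.5,80)
arm.move_straight((560,-150,300),speed=250)
pick(598,-373,187,dz=75)
place(596.6,-103.6,188.5,75)
arm.move_straight((500,-250,280),speed=250)
pick(429,-355,162,dz=75)
place(526.5,-19.2,163.5,75)
arm.move_straight((470,-120,420),speed=250)
w=optics.camera("wrist"); cv2.imwrite("pics/w5.png",w["img"][:,:,::-1])
c=optics.camera("scene"); crop(c["img"],240,120,260,120,3,"pics/s5.png"); rep()
E
```

```text
at 46.2 [ 513.9 -364.   172.4] gap 85.3 gf 0.0 F [0.3 0.6 0.6] j [ 1.08  0.65 -0.73  1.69  0.5   1.    1.67]
grip 46.9 [ 513.8 -364.3  172.5] gap 28.5 gf 59.5 F [ 0.2 -1.5  4.6] j [ 1.08  0.65 -0.73  1.69  0.5   1.    1.67]
lift 47.9 [ 513.  -363.9  251.2] gap 28.1 gf 59.3 F [-0.3  0.1 -4.7] j [ 1.11  0.57 -0.78  1.62  0.43  1.13  1.72]
down 52.3 [607.5  53.1 173.6] gap 28.2 gf 59.5 F [-1.5 -1.  -0.3] j [ 0.42  0.64 -0.78  1.73  0.52  0.99  0.94]
off 53.8 [607.2  53.  233.1] gap 85.1 gf 0.0 F [ 0.3 -0.1  0. ] j [ 0.45  0.57 -0.82  1.69  0.46  1.09  0.98]
at 56.5 [ 598.3 -373.   187.2] gap 85.1 gf 0.0 F [ 0.1 -0.5  0.9] j [ 0.96  0.75 -0.71  1.47  0.52  1.12  1.64]
grip 57.2 [ 598.4 -373.   187.6] gap 28.4 gf 59.6 F [1.3 0.3 3.5] j [ 0.96  0.75 -0.71  1.47  0.52  1.12  1.64]
lift 58.1 [ 597.5 -373.   261.2] gap 28.4 gf 59.3 F [ 0.  -0.7 -3.2] j [ 0.97  0.68 -0.75  1.41  0.47  1.24  1.68]
down 61.5 [ 596.6 -103.6  188.6] gap 28.4 gf 59.7 F [-0.1 -0.6 -0.8] j [ 0.68  0.61 -0.78  1.73  0.49  1.01  1.22]
off 62.9 [ 596.2 -103.8  248.1] gap 84.8 gf 0.0 F [0.3 0.  0.2] j [ 0.71  0.54 -0.82  1.68  0.43  1.11  1.26]
at 65.2 [ 429.5 -354.9  162.4] gap 84.9 gf 0.0 F [ 0.3 -0.3 -0.3] j [ 1.2   0.55 -0.74  1.87  0.47  0.9   1.73]
grip 65.9 [ 429.3 -355.1  162.5] gap 28.2 gf 59.2 F [-1.   1.4  5.1] j [ 1.2   0.55 -0.74  1.87  0.47  0.9   1.73]
lift 66.8 [ 428.4 -354.9  236.3] gap 28.6 gf 59.3 F [ 0.3  0.8 -4.1] j [ 1.25  0.46 -0.8   1.81  0.38  1.03  1.8 ]
down 70.7 [526.5 -19.2 163.6] gap 28.6 gf 59.5 F [-0.3  0.  -1.7] j [ 0.61  0.53 -0.81  1.94  0.49  0.88  1.05]
off 72.2 [526.1 -19.5 223.2] gap 84.9 gf 0.0 F [ 0.1 -1.1 -0.5] j [ 0.67  0.45 -0.87  1.89  0.41  0.99  1.11]
 73.3 [ 469.7 -119.1  418.7] gap 85.1 gf 0.0 F [-0.  -0.3 -0.6] j [ 1.05  0.15 -0.95  1.72  0.12  1.34  1.57]
```

View pics/w5.png

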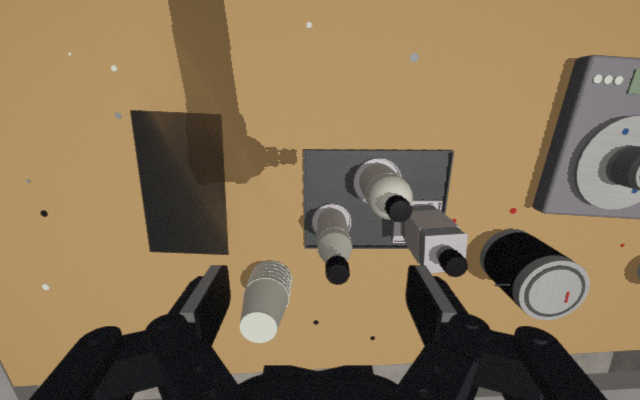

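View pics/s5.png

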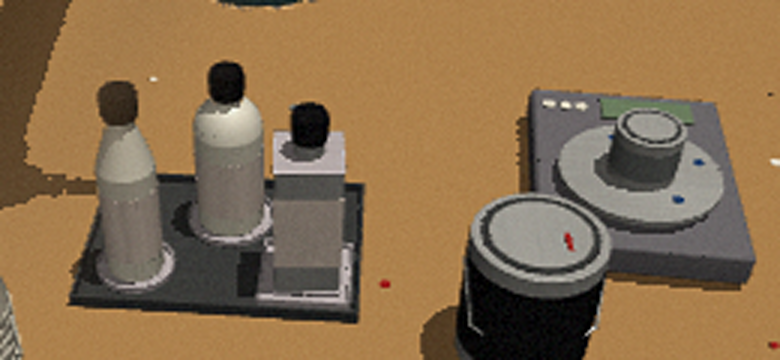

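The three containers stand in their dishes and the tin is centred on the plate. I'll do one numeric check of the cap pixels, then hand in.

```bash
python3 - <<'E'
from h import *
T,W=optics.camera("top"),optics.camera("wrist")
g=cv2.cvtColor(T["img"],cv2.COLOR_RGB2GRAY); k,l,st,ce=cv2.connectedComponentsWithStats((g<45).astype(np.uint8))
print([(n,ray(T,*ce[l[v,u]],z).round(1).tolist(),st[l[v,u],4]) for n,u,v,z in [("can",302,202,167),("round",339,243,157),("slim",382,206,182)]])
print([ray(W,*p).round(1).tolist() for p in [(453,262,167),(398,208,157),(337,270,182)]])
print(arm.finish_job()); rep()
E
```

```text
[('can', [605.3, 50.5], np.int32(143)), ('round', [526.0, -21.2], np.int32(131)), ('slim', [597.0, -105.8], np.int32(203))]
[[604.0, 54.1], [525.0, -17.9], [596.0, -102.9]]
the job is handed in; nothing more can be done
None
the job is handed in; nothing more can be done
```

The job is handed in after about 73 s of robot time. By my camera checks the tin stands in the middle of the scale plate, the three containers are upright in their own dishes within a few millimetres of centre, the cups were left alone and everything is released; the hand-in call returned no verdict.

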